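# Set the chopping board up for cleaning and open the cleaner jug

### The job

Get the chopping board ready for cleaning: lift it out of the wire rack, stand its bottom edge in the tray of the draining stand, lean it squarely back against the stand's rail and let go. Then push the cleaner jug's safety cap down, twist it a quarter turn anticlockwise while it is down, and lift it straight up; finish still holding the cap upright about 8 cm above where it sat, over the jug's open mouth. Leave everything else on the counter where it stands.

Things in the scene. Friction and masses are not known exactly. Their poses are not given: they have to be found in the camera images.
- board: Wooden chopping board (about 220 g), loose: 14 mm thick (its x), 130 mm wide (its y), 180 mm tall (its z). At the start it stands upright in the middle slot of the wire rack. Origin: centre of its bottom edge; z points up along the board to the top edge.
- rack: Fixed rack, grey plastic base 130 x 160 mm, 12 mm thick, with four steel wire hoops (running along its y, tops 72 mm above the counter). The board stands on the base in the middle slot, which is 20 mm wide along x. Origin: under the base's centre; z up.
- stand: Fixed draining stand: a shallow steel tray 150 mm (x) by 180 mm (y) with 5 mm walls, its floor 5 mm and its rim 14 mm above the counter, and a dark steel rail above it at the far side. Origin: under the tray's centre; x points away from the robot, z up.
- rail: The stand's fixed horizontal round rail to lean the board on, 12 mm thick, running along y over 166 mm on a post at each end; its centre line lies at x = 45 mm, z = 110 mm in the stand's frame. This body's origin and axes coincide with those of the stand. The board is taller than the rail and its top sticks out above it.
- jug: White plastic cleaner jug, fixed in a dark steel caddy base 130 x 150 mm; jug body 95 x 115 mm, with a handle to its y side reaching 95 mm out and 121 mm up; shoulder up to 150 mm, neck 33 mm thick up to 185 mm. Origin: under its centre, on the axis of neck and cap; z up. It does not move.
- jug_mouth (a point): Centre of the rim of the jug's neck, 185 mm above the counter, on the axis of the cap.
- cap: Loose round grey ribbed safety cap, 56 mm across, 44 mm tall, 50 g. Origin: centre of its underside, 169 mm above the counter at the start (top at 213 mm); z up. Hooked under lugs on the neck: it neither lifts nor turns until pushed down 6.5 to 8 mm. Held down, it turns anticlockwise from above (blocked clockwise); 50 to 130 degrees from its start it lifts off. Grip its sides from above.
- seal (a joint): Spring-loaded seal in the neck under the cap: how far it is pressed down in m, 0 at rest, 0.008 with the cap fully down on the neck's rim. Pushing the cap takes about 4 N at first and 10 N fully down; the grip on the cap's sides can push it.
- spice_jar: Loose glass jar, 42 mm across, 90 mm tall; not part of the job. Origin: underside.
- dish_brush: Loose brush lying on the counter, 190 mm long; not part of the job. Origin: underside.
- mug: Loose white mug, 76 mm across, 90 mm tall; not part of the job. Origin: underside.
- water_bottle: Loose green glass bottle, 60 mm across, 190 mm tall; not part of the job. Origin: underside.
- sauce_bowl: Loose small bowl, 100 mm across, 45 mm tall; not part of the job. Origin: underside.
- pepper_mill: Loose wooden pepper mill, 52 mm across, 145 mm tall; not part of the job. Origin: underside.
Mind the look-alikes: they are no part of the job. Several things have the shape of the cap; the one meant has the colours described above. Several things have the shape of the board; the one meant has the colours described above.

How it is judged:
On the way, in this order (a step that is already met when the one before it is completed fails the run):
1. the board leans on the rail with its foot in the tray, let go (contact force between board and rail above 0.05 N and angle between board's own z axis and vertical between 0.12 and 0.7 rad and angle between the y axis of board and the y axis of stand, either way round below 0.3 rad and x of board in the frame of stand between -0.075 and 0.035 m and y of board in the frame of stand between -0.05 and 0.05 m and z of board in the frame of stand below 0.02 m and contact force between board and the fingers below 0.05 N and linear speed of board below 0.03 m/s), for 0.2 s.
2. the safety cap is pushed down, not yet turned (value of joint seal above 0.005 m and angle between the x axis of cap and the x axis of jug, either way round below 0.25 rad), for 0.1 s.
3. the cap is twisted free on the neck (angle between the x axis of cap and the x axis of jug, either way round above 0.75 rad and distance between cap and jug_mouth below 0.03 m), for 0.1 s.
At the end, for the whole second after the job is handed in: Board: foot in tray, released, at rest, leaning 7-40 deg on the rail, square within 17 deg. Cap: held still by the fingers, upright within 20 deg, 40-150 mm above where it sat, within 40 mm of the mouth's axis, clear of the jug (all of step 1 and z of cap in the frame of jug between 0.209 and 0.319 m and horizontal distance between cap and jug_mouth below 0.04 m and angle between cap's own z axis and vertical below 0.35 rad and contact force between cap and the fingers above 1 N and contact force between cap and jug below 0.05 N and linear speed of cap below 0.05 m/s); the arm keeps its last pose, push and grip.
It fails at once if a bystander is moved by more than 40 mm (distance of any of spice_jar, dish_brush, mug, water_bottle, sauce_bowl, pepper_mill from where it was at the start of the episode above 0.04 m).
It also fails if it takes over 58 s, if anything falls off the work surface, if the arm or the gripper's body presses on something with over 40 N, if the wrist force passes 120 N, or if a joint passes its speed limit or range.

### The arm

A 6-joint arm with a two-finger parallel gripper is mounted at the origin on the work surface. World frame = base frame: x ahead of the robot, y to its left, z up, the work surface at z = 0. Lengths are in m, angles in rad, forces in N, time in s.
With the tool pointing down it reaches from about 0.35 to 0.85 m from the base axis. Payload 8.1 kg.
Tool frame: the origin (TCP) lies at the centre of the arm's flange, where the gripper is bolted on; the fingertips stand 173 mm ahead of it and the grasp point (between the pads) lies 155 mm ahead of it (env.grasp_offset is the distance from the TCP to the grasp point, in m); z points along the fingers, y is the line along which they close (so a half turn about z gives the same grasp; the last joint's range is limited). The gripper opens to 85 mm and grips with 20 to 120 N. Pads are 22 mm wide; open, the fingers measure 114 mm over their backs; the gripper's body (76 mm by 85 mm) begins 54 mm behind the grasp point. The pads swing forward as they close: fully open they stand 13 mm farther back than shut.
Start: joints at [-1.346, 0.13, 1.488, -0, 1.523, -0.085], TCP at [0.183, -0.571, 0.405] pointing down, gripper open.
Joint ranges: [-2.96, 2.96], [-0.89, 2.26], [0.02, 2.5], [-1.34, 4.48], [0, 2.73], [-2.66, 2.66]. Speed limits (rad/s): [2.39, 2.39, 2.79, 3.14, 3.14, 3.14].

### API

Orientations are given as a rotation vector (axis times angle).
In Python, from rig import env gives the robot as it stands.
- The arm moves only by the tool step_arm, never from a script. Its argument "steps" is text: rows parted by semicolons, each of 5 numbers parted by spaces: the finger opening in mm, from 0 to 85.4, then the shift along the world's x, y, z in shares of 40 cm (1.0 is 40 cm), then the turn about the world's z in shares of pi rad (1.0 is pi rad). In form: jaw tx ty tz roll; .... A call has 1 to 8 rows; each row is the pose to reach, as a shift and turn from the pose commanded when the call began; what a row does not reach only later rows make up. A row lasts 1/10 s, in which the tool goes at most 50 mm and 8.59 degrees, less where a joint would pass 70% of its speed; a pose out of reach is approached as far as the arm can. A call with a gripper value outside its range is refused whole. The fingers move at their own pace and stop on an object; "squeeze" is the grip in N (left out, the last holds). Time passes only in rows, so rows that repeat a pose let the fingers close. It gives the time, the measured TCP pose, the force, the opening and the grip force at its end, in the units of the state.
- env.read_state(): the state, without advancing time (a new reading comes with each control period).
- env.snapshot(name): name is "scene" or "top" or "wrist"; returns a dict with "frame" (420x560x3 uint8, red, green, blue), "range_z" (420x560 float32, m along the optical axis (not along the pixel's ray), 0 where there is no reading), "camera_matrix" (3x3 intrinsics, pixels), "R" (3x3) and "t" (3): a world point X has camera coordinates R X + t; the wrist camera has in their place "mount" (4x4, takes a point from camera to tool coordinates, whose origin is the TCP and whose axes are the flange's). Camera axes: x right, y down, z forward; pixel columns grow to the right and rows downward; lengths in m; the calibration is good to about 2 mm. A picture is of the moment at which its call begins: read the wrist's pose just before it.
- env.close_job(): hands the job in; it is judged then, once.
The state is a dict: "time": time; "qpos": joint angles; "qvel": joint speeds; "joint_efforts": joint torques, N m; "tool_pos": TCP position; "tool_rot": TCP orientation; "contact_force": force on the tool from outside, world axes, zero at the start; "torque": the same for the moment, N m; "opening": opening from 0.0 (shut) to 1.0 (fully open); "grip_force": force on a finger pad.
Only numpy, scipy, OpenCV 4.12 (cv2) and the standard library are available. Lean on these libraries where they do the work, as an engineer would, in place of code of your own. Each camera call takes 0.05 s, during which the arm holds its last target. There are 200 camera calls.

## Working session

There is one attempt and no reset: what is moved stays moved. The work goes in short steps, Python scripts to look and compute and a tool call to move; the robot and the scene stay as the last step left them, time stands still between calls to the robot, and variables do not carry over. Pictures are saved under pics/ and viewed, at most 10 in all, crops included, and the job is handed in when it is done.

Besides the shell and the picture viewer there is one more tool, called after "Request:" as name(argument=value, ...) on one line, values as JSON. step_arm: Moves the arm, as the interface text tells. Its arguments: {"type":"object","properties":{"steps":{"type":"string"},"squeeze":{"type":"number"}},"required":["steps"]}

```bash
mkdir -p pics; cat > h.py <<'E'
import numpy as np, cv2
from rig import env
from scipy.spatial.transform import Rotation as Ro
def cloud(s):
    K=s["camera_matrix"];z=s["range_z"];v,u=np.mgrid[:z.shape[0],:z.shape[1]]
    P=np.stack([(u-K[0,2])/K[0,0]*z,(v-K[1,2])/K[1,1]*z,z],-1)
    if "R" in s and s["R"] is not None: W=(P-s["t"])@s["R"]
    else:
        m=s["mount"];st=s["st"];W=(P@m[:3,:3].T+m[:3,3])@Ro.from_rotvec(st["tool_rot"]).as_matrix().T+st["tool_pos"]
    W[z<=0]=np.nan
    return W
def snap(n):
    st=env.read_state();s=dict(env.snapshot(n));s["st"]=st
    return s
E
python3 - <<'E'
from h import *
for n in("scene","top"):
    s=snap(n);W=cloud(s);np.savez(f"{n}.npz",W=W,f=s["frame"])
    cv2.imwrite(f"pics/{n}.png",cv2.resize(s["frame"][:,:,::-1],(784,588),interpolation=cv2.INTER_CUBIC))
    print(n,s["camera_matrix"].round(1).tolist(),s["R"].round(2).tolist(),s["t"])
print(env.read_state())
E
```

```text
scene [[387.3, 0.0, 282.6], [0.0, 387.3, 215.2], [0.0, 0.0, 1.0]] [[0.65, 0.76, -0.02], [0.57, -0.51, -0.64], [-0.5, 0.41, -0.76]] [-0.43701847 -0.18569026  1.40208256]
top [[422.8, 0.0, 283.9], [0.0, 422.8, 208.0], [0.0, 0.0, 1.0]] [[-0.01, -1.0, 0.0], [-0.97, 0.01, -0.22], [0.22, -0.01, -0.98]] [0.07866741 0.58875982 1.15534781]
{'time': 0.1, 'qpos': array([-1.34638409e+00,  1.31106045e-01,  1.48916157e+00,  3.31198393e-06,
        1.52296076e+00, -8.53937586e-02]), 'qvel': array([ 0.00073357, -0.00130251, -0.0025709 ,  0.00122903, -0.00036892,
       -0.00011867]), 'joint_efforts': array([ 6.93813454e-04, -5.70950031e+01, -5.01943731e+01, -1.94122013e-04,
        8.17050459e-03,  1.00760381e-06]), 'tool_pos': array([ 0.18290638, -0.57123737,  0.40374173]), 'tool_rot': array([-3.10236437e+00, -4.84446259e-01,  1.73178652e-04]), 'contact_force': array([ 0.3854293 , -0.14142528,  0.75618649]), 'torque': array([-0.00698178,  0.00788274,  0.03034444]), 'grip_force': 0.0, 'opening': 0.999226879167776}
```

View pics/scene.png

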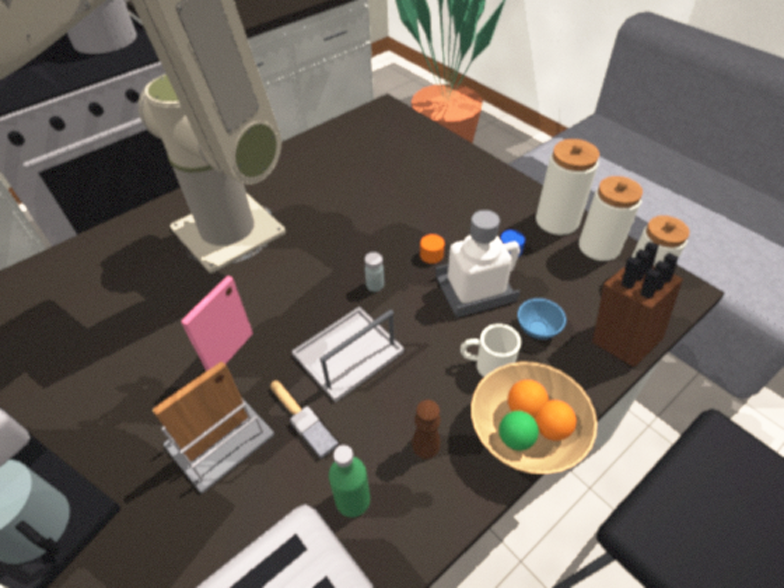

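View pics/top.png

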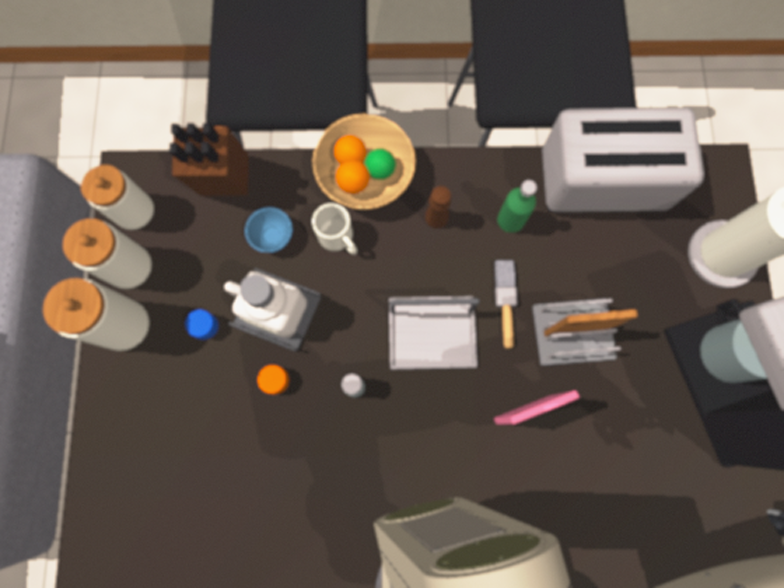

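The scene picture shows the wooden board in its rack at (200,410), the stand with its rail at (347,350), and the grey cap on the jug at (484,225). In the top view the board's top edge runs (548,330)–(635,314), the tray's centre is at (433,335), and the cap is at (257,290). A pink board and orange and blue caps are look-alikes.

```bash
python3 - <<'E'
from h import *
def box(n,a,b,c,d,f):
    D=np.load(n+".npz");W=D["W"];F=D["f"].astype(int)
    s=(slice(int(c/1.4),int(d/1.4)),slice(int(a/1.4),int(b/1.4)))
    P=W[s].reshape(-1,3);C=F[s].reshape(-1,3);k=f(P,C)&np.isfinite(P[:,2]);return P[k],C[k]
def rect(P): 
    (c,wh,a)=cv2.minAreaRect((P[:,:2]*1000).astype(np.float32));return np.round(c,1),np.round(wh,1),round(a,1)
for n,b in(("top",(520,660,290,370)),("scene",(140,270,350,480))):
    P,C=box(n,*b,lambda P,C:(C[:,0]>C[:,2]+40)&(P[:,2]>.1));print(n,"board",len(P),rect(P),P[:,2].max(),np.percentile(P[:,2],98))
    T=P[P[:,2]>np.percentile(P[:,2],97)-.012];print(" topband",T.min(0),T.max(0),rect(T))
    q=P-P.mean(0);u,s_,v=np.linalg.svd(q,full_matrices=False);print(" normal",v[2])
P,C=box("top",525,640,290,370,lambda P,C:(P[:,2]>.004)&(P[:,2]<.03));print("rackbase",rect(P),len(P))
P,C=box("top",370,490,285,380,lambda P,C:(P[:,2]>.002)&(P[:,2]<.025));print("tray",rect(P),len(P),np.percentile(P[:,2],[5,50,95]))
for n,b in(("top",(370,490,285,380)),("scene",(290,410,300,400))):
    P,C=box(n,*b,lambda P,C:(P[:,2]>.1));print(n,"rail",rect(P),len(P),np.percentile(P[:,2],[5,50,95]),P.mean(0))
for n,b in(("top",(235,280,265,315)),("scene",(465,503,205,245))):
    P,C=box(n,*b,lambda P,C:(P[:,2]>.208));print(n,"cap",rect(P),len(P),np.percentile(P[:,2],[5,50,95]),cv2.minEnclosingCircle((P[:,:2]*1000).astype(np.float32)))
P,C=box("top",225,325,260,355,lambda P,C:(P[:,2]>.004)&(P[:,2]<.05));print("caddy",rect(P),len(P))
for nm,b in(("pink",(490,585,385,430)),("jar",(335,370,370,400)),("mug",(305,360,200,255)),("brush",(490,520,255,350)),("mill",(425,460,180,230)),("bottle",(490,545,175,235)),("bowl",(240,300,200,255))):
    P,C=box("top",*b,lambda P,C:(P[:,2]>.012));print(nm,rect(P),P[:,2].max())
E
```

```text
top board 527 (array([ 511.5, -299.9]), array([ 14.6, 130.7]), 4.2) 0.1978767861192187 0.19578888474208878
 topband [ 0.50139298 -0.36504593  0.18376489] [ 0.52185387 -0.23513079  0.19787679] (array([ 511.6, -300. ]), array([ 14.4, 130.4]), 4.2)
 normal [-0.99496407 -0.06409729  0.07705872]
scene board 1578 (array([ 513.6, -301.3]), array([ 17., 130.]), 4.0) 0.19571968888279165 0.1921355466320001
 topband [ 0.50174014 -0.36634688  0.17994951] [ 0.5244604  -0.23686386  0.19571969] (array([ 513.6, -301.7]), array([ 17. , 129.2]), 4.4)
 normal [0.99637596 0.07138813 0.04624597]
rackbase (array([ 516.8, -323.1]), array([250.7, 169.9]), 89.2) 1722
tray (array([517.3,   2.5]), array([258.9, 203.4]), 89.3) 3288 [0.002334   0.0054506  0.01442299]
top rail (array([5.579e+02, 5.000e-01]), array([174.4,  12.9]), 89.0) 270 [0.1105889  0.11493416 0.11911549] [0.55834452 0.00249987 0.11489898]
scene rail (array([ 5.615e+02, -5.000e-01]), array([ 13.3, 176.7]), 0.0) 282 [0.10655639 0.11345645 0.11647192] [ 0.56285211 -0.0058389   0.11273604]
top cap (array([564.8, 331.5]), array([52.9, 53.2]), 2.2)
[... 156 characters left out ...]
21 [0.20966408 0.21233612 0.21436464] ((567.6553955078125, 330.07830810546875), 28.988168716430664)
caddy (array([575.6, 338.9]), array([209.2, 217.4]), 0.7) 972
pink (array([ 350. , -186.6]), array([ 14.1, 130.3]), 20.3) 0.1859517911013587
jar (array([400.6, 163.6]), array([38.6, 38.1]), 0.3) 0.09539453416266526
mug (array([751.1, 199.4]), array([ 91.6, 131.2]), 83.8) 0.09547188684839182
brush (array([ 573.7, -161. ]), array([ 43.3, 187.8]), 88.7) 0.02856138049244559
mill (array([770.6, -16.7]), array([45. , 46.5]), 5.7) 0.1471754071968725
bottle (array([ 762.5, -180.9]), array([59.1, 52.2]), 70.2) 0.1945837781628167
bowl (array([737.3, 348. ]), array([96.6, 96.6]), 87.5) 0.0520723216491891
```

The rows are not in the units I measure in: shifts go in shares of 40 cm and turns go in shares of pi rad. I convert before sending: 250 mm / 400 = 0.625, 200 mm / 400 = 0.5, 1.1 rad / 3.1416 = 0.3501.

Request:
step_arm(steps="85 0 0.375 0.125 0.1592;85 0 0.375 0.125 0.1592;85 0 0.375 0.125 0.1592;85 0.375 0.5 0.125 0.2546;85 0.375 0.5 0.125 0.2546;85 0.375 0.5 0.125 0.2546;85 0.625 0.625 0.125 0.3501;85 0.625 0.625 0.125 0.3501", squeeze=40)

```text
time: 0.9
tool_pos: [0.4143, -0.33, 0.4544]
tool_rot: [-2.387, -2.043, 0.0]
contact_force: [0.7, -0.3, 0.3]
opening: 0.997
grip_force: 0.0
```

To row units: 80 mm / 400 = 0.2, 21 mm / 400 = 0.0525, 0.22 rad / 3.1416 = 0.07.

Request:
step_arm(steps="60 0.2 0.0525 0 0.07;60 0.2 0.0525 0 0.07;60 0.2 0.0525 0 0.07;60 0.2 0.0525 0 0.07")

```text
time: 1.3
tool_pos: [0.4932, -0.3099, 0.4537]
tool_rot: [-2.153, -2.286, 0.001]
contact_force: [-0.0, -0.3, -0.3]
opening: 0.699
grip_force: 0.0
```

To row units: -132 mm / 400 = -0.33, -90 mm / 400 = -0.225, 0.013 rad / 3.1416 = 0.0041.

Request:
step_arm(steps="60 0.0475 0.025 0 0.0041;60 0.0475 0.025 -0.125 0.0041;60 0.0475 0.025 -0.225 0.0041;60 0.0475 0.025 -0.33 0.0041;60 0.0475 0.025 -0.33 0.0041;60 0.0475 0.025 -0.33 0.0041")

```text
time: 1.9
tool_pos: [0.5108, -0.3008, 0.323]
tool_rot: [-2.141, -2.297, 0.001]
contact_force: [-0.4, 0.0, 1.1]
opening: 0.701
grip_force: 0.0
```

To row units: 1 mm / 400 = 0.0025.

Request:
step_arm(steps="0 0.0025 0 0 0;0 0.0025 0 0 0;0 0.0025 0 0 0;0 0.0025 0 0 0;0 0.0025 0 0 0;0 0.0025 0 0 0;0 0.0025 0 0 0;0 0.0025 0 0 0", squeeze=50)

```text
time: 2.7
tool_pos: [0.5132, -0.3008, 0.3251]
tool_rot: [2.138, 2.298, -0.0]
contact_force: [-1.8, -0.2, 6.2]
opening: 0.159
grip_force: 51.0
```

To row units: 130 mm / 400 = 0.325, 90 mm / 400 = 0.225.

Request:
step_arm(steps="0 0 0 0.05 0;0 0 0 0.125 0;0 0 0 0.225 0;0 0 0 0.325 0;0 0 0 0.325 0")

```text
time: 3.2
tool_pos: [0.5136, -0.3008, 0.4611]
tool_rot: [2.132, 2.291, 0.003]
contact_force: [0.1, -1.0, -1.4]
opening: 0.158
grip_force: 49.9
```

To row units: 301 mm / 400 = 0.7525, 280 mm / 400 = 0.7, -0.08 rad / 3.1416 = -0.0255.

Request:
step_arm(steps="0 0.0025 0.1 0 -0.0064;0 0.005 0.2 0 -0.0127;0 0.0075 0.3 0 -0.0255;0 0.0075 0.4 0 -0.0255;0 0.0075 0.5 0 -0.0255;0 0.0075 0.6 0 -0.0255;0 0.0075 0.7 0 -0.0255;0 0.0075 0.7525 0 -0.0255")

```text
time: 4.0
tool_pos: [0.5153, 0.0035, 0.4525]
tool_rot: [-2.227, -2.214, -0.001]
contact_force: [0.6, -0.8, -1.7]
opening: 0.154
grip_force: 49.7
```

```bash
python3 - <<'E'
from h import *
s=snap("top");W=cloud(s);F=s["frame"].astype(int)
s2=snap("scene");W2=cloud(s2);F2=s2["frame"].astype(int)
cv2.imwrite("pics/a.png",cv2.resize(s2["frame"][140:350,120:400,::-1],(784,588)))
for W,F,m in((W,F,(slice(150,300),slice(260,360))),(W2,F2,(slice(100,290),slice(150,310)))):
    P=W[m].reshape(-1,3);C=F[m].reshape(-1,3)
    P=P[(C[:,0]>C[:,2]+45)&(P[:,2]>.1)&(abs(P[:,1])<.08)&(abs(P[:,0]-.515)<.05)];print(len(P),P.min(0),P.max(0),cv2.minAreaRect((P[:,:2]*1000).astype(np.float32)),np.linalg.svd(P-P.mean(0),full_matrices=False)[2][2])
m=(slice(205,272),slice(265,350));P=W[m].reshape(-1,3)
print(env.read_state())
E
```

```text
866 [ 0.46578181 -0.0594063   0.14133451] [0.53265222 0.07258185 0.69515929] ((499.3288879394531, 6.670932769775391), (66.38440704345703, 132.29592895507812), 0.4113343358039856) [-0.99368937  0.10072954 -0.04934566]
2058 [ 0.50612224 -0.06078492  0.14226834] [0.5289813  0.06939727 0.33260132] ((517.3609008789062, 4.222797393798828), (22.675987243652344, 130.04237365722656), 1.4982550144195557) [ 0.99986051 -0.01358019  0.00972316]
{'time': 4.1, 'qpos': array([-9.32407205e-02, -1.15008553e-01,  1.64850719e+00,  9.17665601e-04,
        1.60834673e+00, -8.90013310e-02]), 'qvel': array([-0.05721234,  0.00861776, -0.00646763, -0.02949194, -0.00166181,
       -0.04529289]), 'joint_efforts': array([  1.52116299, -45.7548666 , -51.61182046,   0.38232992,
         0.05293791,   0.73461715]), 'tool_pos': array([0.51546302, 0.00339774, 0.45244034]), 'tool_rot': array([-2.22555374e+00, -2.21621479e+00, -8.52817385e-04]), 'contact_force': array([-0.08948067, -1.14034904, -2.31572603]), 'torque': array([0.00272686, 0.04482571, 0.00496647]), 'grip_force': 49.831674098968506, 'opening': 0.15967689056525053}
```

View pics/a.png

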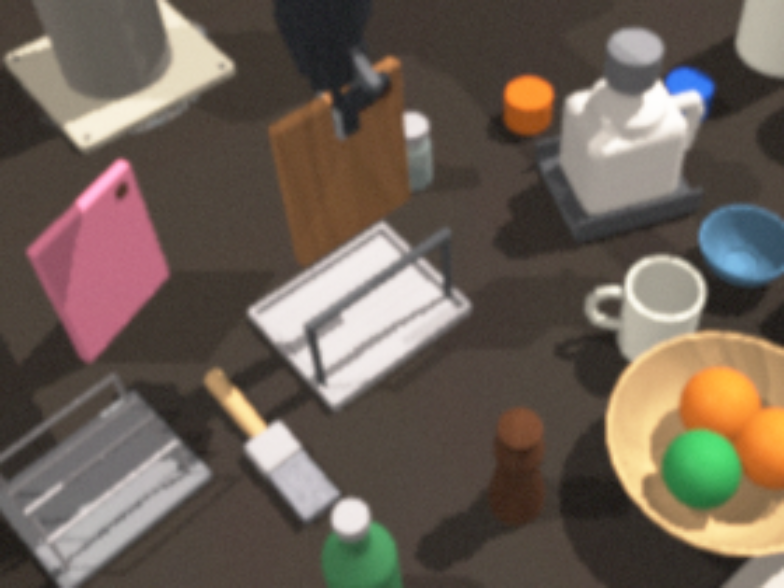

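To row units: -132 mm / 400 = -0.33, -130 mm / 400 = -0.325.

Request:
step_arm(steps="0 0 -0.0075 -0.125 0;0 0 -0.0075 -0.225 0;0 0 -0.0075 -0.3 0;0 0 -0.0075 -0.325 0;0 0 -0.0075 -0.325 0;0 0 -0.0075 -0.33 0;0 0 -0.0075 -0.33 0")

```text
time: 4.8
tool_pos: [0.5164, -0.0026, 0.3224]
tool_rot: [2.229, 2.211, 0.003]
contact_force: [-0.2, -0.6, -1.6]
opening: 0.154
grip_force: 49.8
```

To row units: -4 mm / 400 = -0.01, -2 mm / 400 = -0.005.

Request:
step_arm(steps="0 0 0 -0.005 0;0 0 0 -0.005 0;0 0 0 -0.01 0;0 0 0 -0.01 0")

```text
time: 5.2
tool_pos: [0.5163, -0.0023, 0.3181]
tool_rot: [2.229, 2.211, 0.003]
contact_force: [-0.2, 0.5, 5.1]
opening: 0.158
grip_force: 50.7
```

Request:
step_arm(steps="36 0 0 0 0;36 0 0 0 0;36 0 0 0 0;36 0 0 0 0;36 0 0 0 0")

```text
time: 5.7
tool_pos: [0.5157, -0.0023, 0.3165]
tool_rot: [-2.23, -2.212, 0.0]
contact_force: [0.6, -0.6, -0.1]
opening: 0.422
grip_force: 0.0
```

To row units: 40 mm / 400 = 0.1, 35 mm / 400 = 0.0875.

Request:
step_arm(steps="36 0.02 0 0 0;36 0.035 0 0 0;36 0.05 0 0 0;36 0.0625 0 0 0;36 0.075 0 0 0;36 0.0875 0 0 0;36 0.1 0 0 0;36 0.1 0 0 0")

```text
time: 6.5
tool_pos: [0.5563, -0.0023, 0.3167]
tool_rot: [2.23, 2.212, 0.0]
contact_force: [0.4, 0.8, -1.1]
opening: 0.422
grip_force: 0.0
```

```bash
cat > bd.py <<'E'
from h import *
import sys
def board(n="scene",pic=None):
    s=snap(n);W=cloud(s);F=s["frame"].astype(int)
    if pic: cv2.imwrite(pic,cv2.resize(s["frame"][140:350,120:400,::-1],(784,588)))
    m=(slice(100,290),slice(150,310));P=W[m].reshape(-1,3);C=F[m].reshape(-1,3)
    P=P[(C[:,0]>C[:,2]+45)&(C[:,1]<C[:,0]-15)&(P[:,2]>.02)&(abs(P[:,1])<.09)&(P[:,0]>.48)&(P[:,0]<.62)&(P[:,2]<.25)]
    for _ in range(5):
        v=np.linalg.svd(P-np.median(P,0),full_matrices=False)[2][2];d=(P-np.median(P,0))@v;P=P[abs(d-np.median(d))<.004]
    print(len(P),P.min(0),P.max(0),"n",v,"lean",np.degrees(np.arcsin(abs(v[2]))),"yaw",np.degrees(np.arctan(v[1]/v[0])))
E
python3 -c "
from bd import *
board('scene','pics/b.png')"
```

```text
440 [ 0.52885453 -0.06806796  0.02016321] [0.57834361 0.06240612 0.21047851] n [-0.96864825 -0.00220417  0.24842648] lean 14.384418959340618 yaw 0.1303771774149744
```

View pics/b.png

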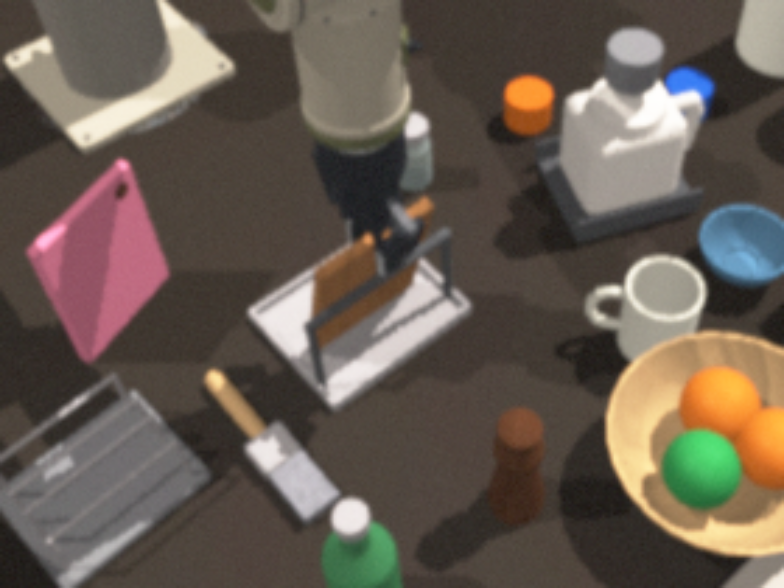

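The board is in the tray, tilted about 14°, still resting on the far finger just short of the rail. I'll ease it a little further.

To row units: 7 mm / 400 = 0.0175, 5 mm / 400 = 0.0125.

Request:
step_arm(steps="36 0.0075 0 0 0;36 0.0125 0 0 0;36 0.0175 0 0 0;36 0.0175 0 0 0")

```text
time: 6.95
tool_pos: [0.5629, -0.0023, 0.3167]
tool_rot: [2.23, 2.212, 0.0]
contact_force: [-0.6, 0.1, 0.4]
opening: 0.422
grip_force: 0.0
```

```bash
python3 -c "
from bd import *
board()"
```

```text
452 [ 0.52864634 -0.06874456  0.02026293] [0.57233951 0.06204768 0.18306473] n [-0.96857519 -0.00175202  0.24871475] lean 14.401470493373052 yaw 0.10363995783750374
```

To row units: 150 mm / 400 = 0.375, 130 mm / 400 = 0.325.

Request:
step_arm(steps="40 -0.0075 0 0 0;40 -0.0075 0 0.05 0;40 -0.0075 0 0.125 0;40 -0.0075 0 0.225 0;40 -0.0075 0 0.325 0;85 -0.0075 0 0.375 0;85 -0.0075 0 0.375 0;85 -0.0075 0 0.375 0")

```text
time: 7.8
tool_pos: [0.5596, -0.0023, 0.4667]
tool_rot: [2.23, 2.212, 0.001]
contact_force: [-0.9, 0.3, -1.0]
opening: 0.952
grip_force: 0.0
```

```bash
python3 - <<'E'
from bd import *
board('scene','pics/c.png')
s=snap("top");W=cloud(s);np.savez("top2.npz",W=W,f=s["frame"])
# jug orientation from caddy / body
m=(slice(185,255),slice(155,235));P=W[m].reshape(-1,3)
for lo,hi in((.006,.045),(.06,.16)):
    Q=P[(P[:,2]>lo)&(P[:,2]<hi)&(abs(P[:,0]-.57)<.13)&(abs(P[:,1]-.33)<.14)];print(len(Q),cv2.minAreaRect((Q[:,:2]*1000).astype(np.float32)))
cv2.imwrite("pics/d.png",cv2.resize(s["frame"][175:265,145:265,::-1],(784,588),interpolation=cv2.INTER_CUBIC))
print(env.read_state()["time"])
E
```

```text
626 [ 0.52862122 -0.06867363  0.02054025] [0.57235674 0.06200306 0.18228271] n [-0.9678189   0.00484988  0.25160099] lean 14.572270977267772 yaw -0.287114720260422
801 ((570.7144775390625, 338.55450439453125), (213.88955688476562, 234.97897338867188), 0.781886875629425)
1172 ((571.388671875, 347.942138671875), (150.2141876220703, 96.24554443359375), 67.69715118408203)
7.9
```

View pics/c.png

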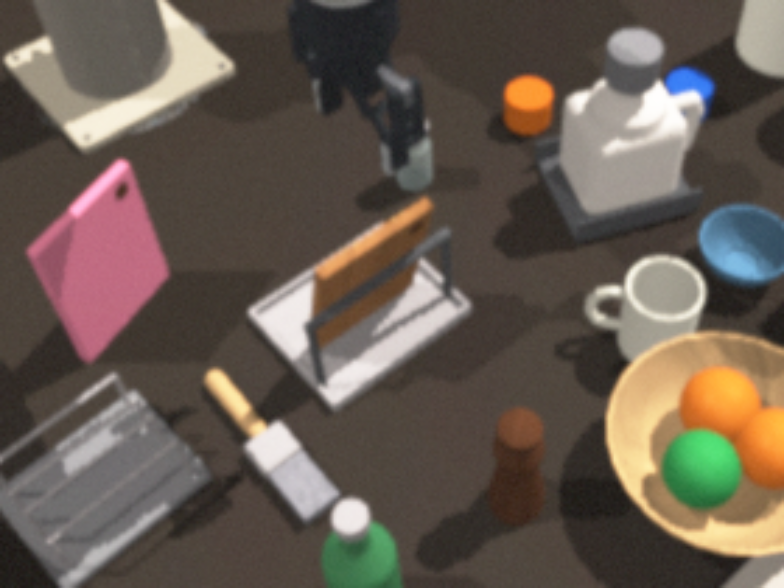

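View pics/d.png

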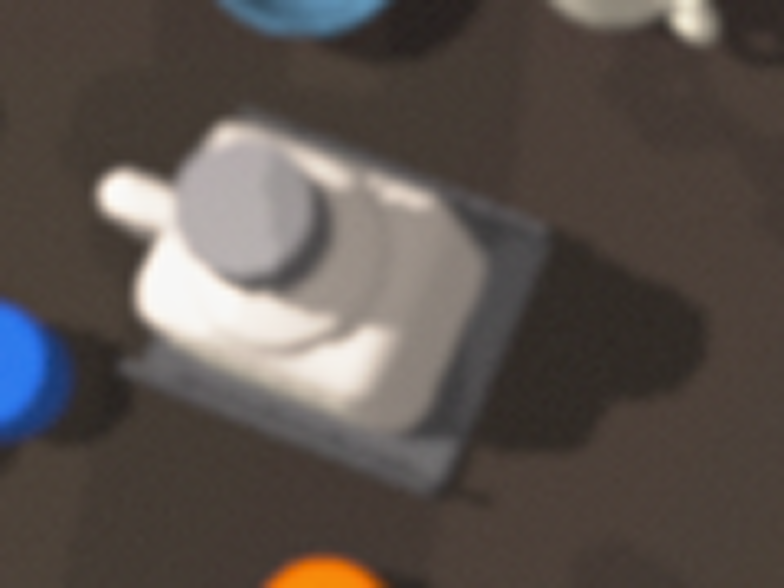

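The board now leans on the rail at 14.5°, squarely and with nothing touching it (crop, around (375,270)). Next is the cap at about (0.5665, 0.331).

To row units: 333 mm / 400 = 0.8325, 290 mm / 400 = 0.725.

Request:
step_arm(steps="85 0.0175 0.1125 0 0;85 0.0175 0.225 0 0;85 0.0175 0.35 0 0;85 0.0175 0.475 0 0;85 0.0175 0.6 0 0;85 0.0175 0.725 0 0;85 0.0175 0.8325 0 0;85 0.0175 0.8325 0 0")

```text
time: 8.7
tool_pos: [0.5652, 0.3358, 0.4633]
tool_rot: [-2.222, -2.217, 0.005]
contact_force: [0.4, -0.2, -0.2]
opening: 1.001
grip_force: 0.0
```

To row units: -60 mm / 400 = -0.15, -30 mm / 400 = -0.075.

Request:
step_arm(steps="85 0 0 -0.075 0;85 0 0 -0.15 0;85 0 0 -0.15 0;85 0 0 -0.15 0")

```text
time: 9.1
tool_pos: [0.5665, 0.33, 0.4053]
tool_rot: [-2.23, -2.211, 0.006]
contact_force: [0.4, 0.3, -0.2]
opening: 0.998
grip_force: 0.0
```

```bash
python3 - <<'E'
from h import *
s=snap("wrist");s.pop("R",None);W=cloud(s)
print(s["st"]["tool_pos"],s["st"]["tool_rot"])
P=W.reshape(-1,3);C=s["frame"].reshape(-1,3).astype(int)
Q=P[(P[:,2]>.206)&(P[:,2]<.220)&(abs(P[:,0]-.567)<.036)&(abs(P[:,1]-.331)<.036)]
print(len(Q),Q.min(0),Q.max(0),np.median(Q,0),cv2.minEnclosingCircle((Q[:,:2]*1000).astype(np.float32)))
cv2.imwrite("pics/e.png",s["frame"][:,:,::-1])
E
```

```text
[0.56647712 0.33000432 0.40525493] [-2.23014543 -2.21117388  0.00550509]
8473 [0.53795555 0.30307199 0.20601051] [0.59369996 0.35920396 0.21392647] [0.56549052 0.33324869 0.21173612] ((565.5067749023438, 331.1723327636719), 28.197052001953125)
```

View pics/e.png

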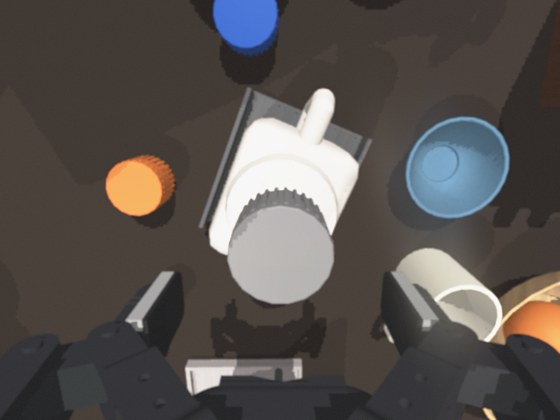

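The wrist view shows the grey cap centred between the fingers at (281,255); it measures (0.566, 0.331) and its top is at about 0.212.

To row units: -60 mm / 400 = -0.15, -30 mm / 400 = -0.075.

Request:
step_arm(steps="85 -0.0025 0.0025 -0.075 0;85 -0.0025 0.0025 -0.15 0;85 -0.0025 0.0025 -0.15 0;85 -0.0025 0.0025 -0.15 0")

```text
time: 9.55
tool_pos: [0.5661, 0.3316, 0.3483]
tool_rot: [2.23, 2.212, 0.001]
contact_force: [1.0, -0.2, 0.2]
opening: 0.998
grip_force: 0.0
```

Request:
step_arm(steps="0 0 0 0 0;0 0 0 0 0;0 0 0 0 0;0 0 0 0 0;0 0 0 0 0;0 0 0 0 0;0 0 0 0 0", squeeze=70)

```text
time: 10.25
tool_pos: [0.5661, 0.3318, 0.3473]
tool_rot: [2.23, 2.212, 0.003]
contact_force: [2.9, 1.5, 5.7]
opening: 0.641
grip_force: 72.6
```

To row units: -7 mm / 400 = -0.0175, -5 mm / 400 = -0.0125.

Request:
step_arm(steps="0 0 0 -0.0075 0;0 0 0 -0.0125 0;0 0 0 -0.0175 0;0 0 0 -0.0175 0;0 0 0 -0.0175 0")

```text
time: 10.75
tool_pos: [0.5661, 0.3319, 0.3419]
tool_rot: [2.23, 2.212, 0.004]
contact_force: [-2.0, -1.0, 13.3]
opening: 0.638
grip_force: 73.8
```

To row units: -1 mm / 400 = -0.0025, 0.84 rad / 3.1416 = 0.2674.

Request:
step_arm(steps="0 0 0 -0.0025 0;0 0 0 -0.0025 0.0382;0 0 0 -0.0025 0.0764;0 0 0 -0.0025 0.1146;0 0 0 -0.0025 0.1528;0 0 0 -0.0025 0.191;0 0 0 -0.0025 0.2292;0 0 0 -0.0025 0.2674")

```text
time: 11.55
tool_pos: [0.5654, 0.3324, 0.3419]
tool_rot: [1.126, 2.932, 0.004]
contact_force: [-9.4, -0.8, 20.9]
opening: 0.638
grip_force: 74.1
```

To row units: 0.73 rad / 3.1416 = 0.2324.

Request:
step_arm(steps="0 0 0 0 0.0382;0 0 0 0 0.0764;0 0 0 0 0.1146;0 0 0 0 0.1528;0 0 0 0 0.191;0 0 0 0 0.2324;0 0 0 0 0.2324;0 0 0 0 0.2324")

```text
time: 12.35
tool_pos: [0.5653, 0.3319, 0.3419]
tool_rot: [0.012, 3.141, 0.001]
contact_force: [-11.2, -3.3, 22.4]
opening: 0.637
grip_force: 74.3
```

To row units: 20 mm / 400 = 0.05, 16 mm / 400 = 0.04.

Request:
step_arm(steps="0 0 0 0.01 0;0 0 0 0.02 0;0 0 0 0.03 0;0 0 0 0.04 0;0 0 0 0.05 0;0 0 0 0.05 0")

```text
time: 12.95
tool_pos: [0.5656, 0.3315, 0.3585]
tool_rot: [-0.014, -3.141, 0.001]
contact_force: [-2.2, -1.5, 0.0]
opening: 0.634
grip_force: 73.8
```

Request:
step_arm(steps="0 0 0 0.0375 0;0 0 0 0.075 0;0 0 0 0.1125 0;0 0 0 0.15 0;0 0 0 0.175 0;0 0 0 0.175 0;0 0 0 0.175 0;0 0 0 0.175 0")

```text
time: 13.75
tool_pos: [0.5656, 0.3316, 0.4275]
tool_rot: [-0.014, -3.14, 0.001]
contact_force: [0.3, -0.6, -1.2]
opening: 0.641
grip_force: 73.8
```

```bash
python3 - <<'E'
from bd import *
board()
s=snap("scene");print(env.read_state())
cv2.imwrite("pics/f.png",cv2.resize(s["frame"][100:310,200:480,::-1],(784,588)))
E
```

```text
609 [ 0.52909801 -0.06879161  0.02025173] [0.57236965 0.05874864 0.18234096] n [-0.96774319  0.00384294  0.25190942] lean 14.59053068110453 yaw -0.22752236450891905
{'time': 13.85, 'qpos': array([ 4.52121448e-01,  2.73896481e-01,  1.28429993e+00,  1.52771431e-05,
        1.58533522e+00, -1.10989957e+00]), 'qvel': array([ 0.00257348, -0.00174113, -0.00276308, -0.00160402, -0.00019076,
        0.00136024]), 'joint_efforts': array([ 3.38786158e-03, -6.53771496e+01, -5.10042071e+01, -8.34423045e-04,
        7.05096609e-03,  4.02179376e-05]), 'tool_pos': array([0.56555582, 0.33159823, 0.42741939]), 'tool_rot': array([-1.37761848e-02, -3.13981500e+00,  1.32034179e-03]), 'contact_force': array([ 0.68359023, -0.77593592, -0.71538981]), 'torque': array([-0.04149392, -0.00255629, -0.01416485]), 'grip_force': 73.81200671195984, 'opening': 0.6385319490902851}
```

View pics/f.png

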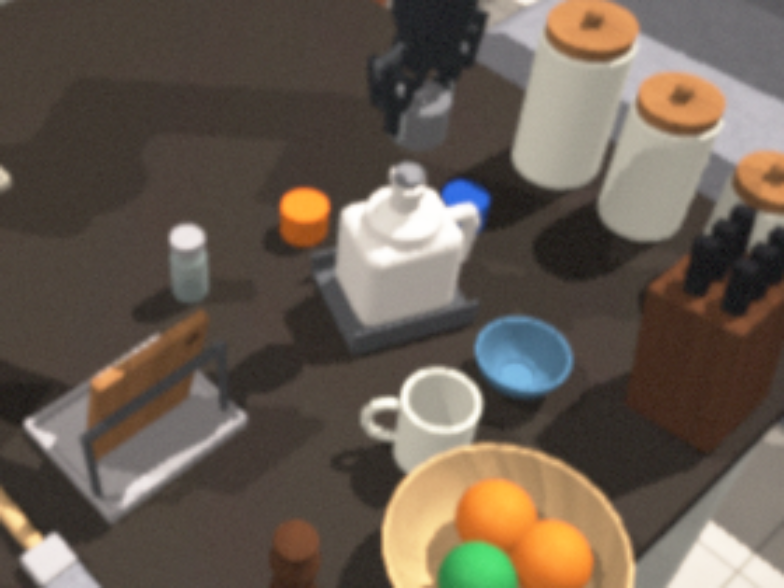

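The cap is held upright at (423,115), above the bare neck at (408,185), and the board still leans on the rail at 14.6°.

```bash
python3 -c "
from rig import env
print(env.close_job())"
```

```text
the job is handed in; nothing more can be done
None
```

I handed the job in with every step carried out, though the judge returned no verdict: the board leans squarely on the rail at about 14.6°, let go, and the gripper holds the cap upright about 8 cm above where it sat, over the jug's mouth.

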